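# Assemble the two-tier lunch box and lift its outer lid off the inner one

### The arm

A 6-joint arm with a two-finger parallel gripper is mounted at the origin on a cart in front of the work surface, level with it; the furniture and walls round the work are solid. World frame = base frame: x ahead of the robot, y to its left, z up, the work surface at z = 0. Lengths are in m, angles in rad, forces in N, time in s.
With the tool pointing down it reaches from about 0.35 to 0.8 m from the base axis. Payload 7.3 kg.
Tool frame: the origin (TCP) lies on the centre line of the jaws, within the pads' length; the fingertips stand 22 mm ahead of it and the grasp point (between the pads) lies 3 mm ahead of it; z points along the fingers, y is the line along which they close (so a half turn about z gives the same grasp; the last joint's range is limited). The gripper opens to 85 mm and grips with 20 to 120 N. Pads are 22 mm wide; open, the fingers measure 114 mm over their backs; the gripper's body (76 mm by 85 mm) begins 54 mm behind the grasp point. The pads swing forward as they close: fully open they stand 13 mm farther back than shut.
Start: joints at [1.169, 0.342, 1.524, -0, 1.275, -0.146], TCP at [0.133, 0.508, 0.253] pointing down, gripper open.
Joint ranges: [-2.53, 2.53], [-0.77, 2.02], [0.04, 2.7], [-1, 4.14], [0.28, 2.66], [-3.11, 3.11]. Speed limits (rad/s): [2.57, 2.57, 3.14, 3.14, 3.14, 3.14].

### API

Orientations are given as a unit quaternion [w, x, y, z].
In Python, from cell import arm gives the robot as it stands.
- The arm moves only by the tool apply_moves, never from a script. Its argument "rows" is a list that holds one entry, the list of rows, each a list of 4 numbers: the shift along the tool's x, y, z in cm, then the turn about the tool's z in rad. A call has 1 to 12 rows; each row shifts and turns the commanded pose from where the row before left it, along the tool's axes as they then stand; what a row does not reach is not made up. A row lasts 1/10 s, in which the tool goes at most 50 mm and 8.59 degrees, less where a joint would pass 70% of its speed; a pose out of reach is approached as far as the arm can. A call is refused whole if a number of a shift passes 5 or a number of a turn 0.15, either way. A call with a gripper value outside its range is refused whole. "grip" is the finger opening in cm, from 0 to 8.54, set as the call begins (left out, the last holds). The fingers move at their own pace and stop on an object; "squeeze" is the grip in N (left out, the last holds). Time passes only in rows, so rows that do not move let the fingers close. It gives the time, the measured TCP pose, the force, the opening and the grip force at its end, in the units of the state.
- arm.get_state(): the state, without advancing time (a new reading comes with each control period).
- arm.camera(name): name is "side" or "top" or "wrist"; returns the picture (480x640x3 uint8, red, green, blue); there is no depth.
- arm.calibration(name): a dict with "intrinsics" (3x3 intrinsics, pixels), "cam_to_world" (4x4, takes a point from camera to world coordinates). Camera axes: x right, y up, looking along -z (the intrinsics and any distortion apply to the point x, -y, -z); pixel columns grow to the right and rows downward; lengths in m; the calibration is good to about 2 mm. A picture is of the moment at which its call begins: read the wrist's pose just before it. calibration takes no time and is no camera call; for the wrist camera it gives the pose at the moment of the call.
- arm.sign_off(): hands the job in; it is judged then, once.
The state is a dict: "time": time; "q": joint angles; "joint_velocities": joint speeds; "joint_efforts": joint torques, N m; "ee_pos": TCP position; "tool_rot": TCP orientation; "wrist_force": force on the tool from outside, world axes, zero at the start; "ft_torque": the same for the moment, N m; "grip_width": opening from 0.0 (shut) to 1.0 (fully open); "grip_force": force on a finger pad.
Only numpy, scipy, OpenCV 4.12 (cv2) and the standard library are available. Lean on these libraries where they do the work, as an engineer would, in place of code of your own. Each camera call takes 0.05 s, during which the arm holds its last target. There are 200 camera calls.

### The job

Put the clean lunch box together: set the upper tier squarely on the lower tier where that stands, so that its foot drops home, then pick up the two nested lids together as one and lower them onto the upper tier until the inner lid sits fully home in its mouth. Then lift the outer lid alone, leaving the inner lid seated and undisturbed, and finish still holding it level over the box, about a hand's breadth (10 cm) above the inner lid, so that the cutlery can be laid in. Leave the spoon, the mug and the bowl where they are.

Things in the scene. Friction and masses are not known exactly. Their poses are not given: they have to be found in the camera images.
- lower_mouth (a point): Lower tier: open-topped grey box, rounded rectangle 160 (x) x 60 (y) mm, 42 mm high, walls 4 mm, flat underside, no divider, 0.2 kg, loose. Point: centre of its mouth (152 x 52 mm) at rim level, 42 mm above its underside; x along its length, z up. A half turn about z makes no difference to any lunch box part.
- upper_center (a point): Upper tier: like grey box, body 160 (x) x 60 (y) x 42 mm, a divider inside, about 0.15 kg; gripped across its width. Below the body a tapered foot 7 mm deep, 148 x 48 mm (play 2 mm a side in a mouth; lead-in 2.5 mm), on which it stands at first. Point: centre of the body, 21 mm above the body's lower edge; x along its length, z up. Home, it is 21 mm above lower_mouth.
- upper_mouth (a point): Centre of the upper tier's mouth (152 x 52 mm), level with its rim, 21 mm above upper_center; same axes.
- inner_center (a point): Inner lid, lower one of the nested pair: grey, 0.09 kg; solid band 164 (x) x 64 (y) x 14 mm, 2 mm proud of tiers and outer lid all round; below it a foot 7 mm deep like the upper tier's, on which it stands; on top a lip 8 mm high round a cutlery recess. Point: centre of the band; x along its length, z up. Gripped by the band it carries the outer lid too. Home, it is 7 mm above upper_mouth.
- outer_center (a point): Outer lid: wooden cap 160 (x) x 60 (y) x 26 mm, open below, walls 4 mm, 0.08 kg. It rests loose on the inner lid's band, round the lip (play 2 mm a side); nothing fastens it. Point: its centre, 13 mm above its lower edge, 20 mm above inner_center while nested; x along its length, z up. Gripped across its width with the fingers above the band, it comes off alone.
- tea_spoon: Bystander: steel teaspoon 130 x 27 x 11 mm lying behind the work; origin at the centre of its underside.
- mug_a: Bystander: mug, 78 mm wide (113 mm with its handle), 100 mm high; origin at the centre of its underside.
- pinch_bowl: Bystander: small white bowl, 105 mm across, 51 mm high; origin at the centre of its underside.

How it is judged:
On the way, in this order (a step that is already met when the one before it is completed fails the run):
1. the upper tier stands in the lower tier's mouth (z of upper_center in the frame of lower_mouth between 0.018 and 0.024 m and horizontal distance between upper_center and lower_mouth below 0.005 m and angle between the x axis of upper_center and the x axis of lower_mouth, either way round below 0.06 rad and angle between the z axis of upper_center and the z axis of lower_mouth, either way round below 0.04 rad), for 0.2 s.
2. the nested lids are home on the upper tier, the inner lid seated in its mouth and the outer lid still on it (z of upper_center in the frame of lower_mouth between 0.0195 and 0.0225 m and horizontal distance between upper_center and lower_mouth below 0.004 m and angle between the x axis of upper_center and the x axis of lower_mouth, either way round below 0.06 rad and angle between the z axis of upper_center and the z axis of lower_mouth, either way round below 0.015 rad and z of inner_center in the frame of upper_mouth between 0.0055 and 0.0085 m and horizontal distance between inner_center and upper_mouth below 0.004 m and angle between the x axis of inner_center and the x axis of upper_mouth, either way round below 0.06 rad and angle between the z axis of inner_center and the z axis of upper_mouth, either way round below 0.015 rad and z of outer_center in the frame of inner_center between 0.0185 and 0.0215 m and horizontal distance between outer_center and inner_center below 0.004 m and angle between the x axis of outer_center and the x axis of inner_center, either way round below 0.06 rad and angle between the z axis of outer_center and the z axis of inner_center, either way round below 0.015 rad), for 0.2 s.
At the end, for the whole second after the job is handed in: Upper tier home on lower tier, inner lid home in upper tier (1.5 mm in height, 4 mm sideways, 0.06 rad of yaw), upright, at rest, untouched; fingers hold the outer lid still, level (0.12 rad), within 40 mm of over the box, 60 to 160 mm above where it sat on the inner lid (z of upper_center in the frame of lower_mouth between 0.0195 and 0.0225 m and horizontal distance between upper_center and lower_mouth below 0.004 m and angle between the x axis of upper_center and the x axis of lower_mouth, either way round below 0.06 rad and angle between the z axis of upper_center and the z axis of lower_mouth, either way round below 0.015 rad and z of inner_center in the frame of upper_mouth between 0.0055 and 0.0085 m and horizontal distance between inner_center and upper_mouth below 0.004 m and angle between the x axis of inner_center and the x axis of upper_mouth, either way round below 0.06 rad and angle between the z axis of inner_center and the z axis of upper_mouth, either way round below 0.015 rad and linear speed of each of lunch_lower, lunch_upper, inner_lid, outer_lid below 0.03 m/s and angular speed of each of lunch_lower, lunch_upper, inner_lid below 0.3 rad/s and z of outer_center in the frame of inner_center between 0.08 and 0.18 m and horizontal distance between outer_center and inner_center below 0.04 m and angle between outer_center's own z axis and vertical below 0.12 rad and contact force between the fingers and outer_lid above 2 N and angle between lower_mouth's own z axis and vertical below 0.03 rad and contact force between the fingers and lunch_lower below 0.2 N and contact force between the fingers and lunch_upper below 0.2 N and contact force between the fingers and inner_lid below 0.2 N and contact force between inner_lid and outer_lid below 0.05 N); the arm keeps its last pose, push and grip.
It fails at once if the outer lid comes off the inner lid (by more than 10 mm up or 15 mm aside) while the inner lid is not home in the upper tier's mouth (within 4 mm in height, 5 mm sideways) ((z of outer_center in the frame of inner_center above 0.03 m or horizontal distance between outer_center and inner_center above 0.015 m) and (z of inner_center in the frame of upper_mouth above 0.011 m or z of inner_center in the frame of upper_mouth below 0.003 m or horizontal distance between inner_center and upper_mouth above 0.005 m)).
It fails at once if the lower tier is pushed more than 30 mm from where it stood (distance of lower_mouth from where it was at the start of the episode above 0.03 m).
It fails at once if the spoon, the mug or the bowl is moved more than 20 mm (distance of any of tea_spoon, mug_a, pinch_bowl from where it was at the start of the episode above 0.02 m).
It also fails if it takes over 72 s, if anything falls off the work surface, if the arm or the gripper's body presses on something with over 40 N, if the wrist force passes 120 N, or if a joint passes its speed limit or range.

## Working session

There is one attempt and no reset: what is moved stays moved. The work goes in short steps, Python scripts to look and compute and a tool call to move; the robot and the scene stay as the last step left them, time stands still between calls to the robot, and variables do not carry over. Pictures are saved under pics/ and viewed, at most 10 in all, crops included, and the job is handed in when it is done.

Besides the shell and the picture viewer there is one more tool, called after "Request:" in YAML: its name, and indented under it one key for each argument. apply_moves: Moves the arm, as the interface text tells. Its arguments: {"type":"object","properties":{"rows":{"type":"array"},"grip":{"type":"number"},"squeeze":{"type":"number"}},"required":["rows"]}

```bash
mkdir -p pics; ls; python3 - <<'E'
from cell import arm
import cv2,numpy as np
s=arm.get_state();print(s)
for n in("top","side"):
    im=arm.camera(n);cv2.imwrite(f"pics/{n}0.png",im[:,:,::-1]);c=arm.calibration(n);print(n,np.round(c["intrinsics"],2).tolist(),np.round(c["cam_to_world"],4).tolist(),c.keys())
E
```

```text
pics
{'time': 0.0, 'q': array([ 1.16898817e+00,  3.42739728e-01,  1.52504667e+00, -1.89872280e-05,
        1.27537919e+00, -1.46011194e-01]), 'joint_velocities': array([ 0.00078641, -0.00022897, -0.00048175,  0.00171047,  0.00089139,
       -0.00094159]), 'joint_efforts': array([ 1.04923551e-03, -4.33672106e+01, -2.46024513e+01, -1.07419505e-04,
        7.76113156e-03, -6.50949588e-06]), 'ee_pos': array([0.13267489, 0.50757176, 0.25260675]), 'tool_rot': array([-2.03996173e-04,  1.27547286e-01,  9.91832179e-01, -7.59606204e-04]), 'wrist_force': array([-0.26965993, -0.46531985,  0.39400336]), 'ft_torque': array([-0.02225069, -0.04101065,  0.00825835]), 'grip_force': 0.0, 'grip_width': 1.0032738223407667}
top [[449.29, 0.0, 319.95], [0.0, 449.29, 241.46], [0.0, 0.0, 1.0]] [[-0.029, 0.9894, -0.1422, 0.3315], [-0.9996, -0.0291, 0.0015, -0.0205], [-0.0026, 0.1422, 0.9898, 1.4379], [0.0, 0.0, 0.0, 1.0]] dict_keys(['intrinsics', 'cam_to_world'])
side [[465.0, 0.0, 318.28], [0.0, 465.0, 241.78], [0.0, 0.0, 1.0]] [[-0.9372, 0.2331, -0.2594, 0.187], [-0.3483, -0.5852, 0.7323, 1.0401], [0.0189, 0.7767, 0.6296, 0.9519], [0.0, 0.0, 0.0, 1.0]] dict_keys(['intrinsics', 'cam_to_world'])
```

View pics/top0.png

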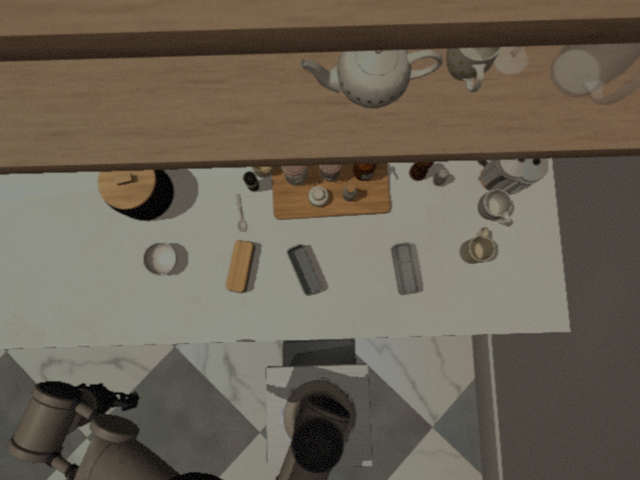

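View pics/side0.png

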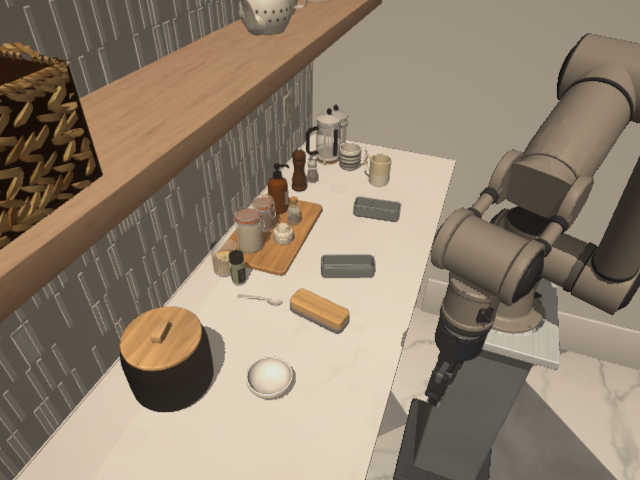

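```bash
cat > h.py <<'E'
from cell import arm
import cv2,numpy as np
def ray(n,p,z,c=None):
    c=c or arm.calibration(n);K=np.array(c["intrinsics"]);T=np.array(c["cam_to_world"])
    d=np.linalg.inv(K)@[p[0],p[1],1];d=T[:3,:3]@[d[0],-d[1],-d[2]];o=T[:3,3]
    return o+d*(z-o[2])/d[2]
def proj(n,P,c=None):
    c=c or arm.calibration(n);K=np.array(c["intrinsics"]);T=np.array(c["cam_to_world"])
    q=(np.atleast_2d(P)-T[:3,3])@T[:3,:3];q=q*[1,-1,-1];q=q@K.T;return q[:,:2]/q[:,2:]
E
python3 - <<'E'
from h import *
t=cv2.imread("pics/top0.png");s=cv2.imread("pics/side0.png")
a=cv2.resize(t[230:310,215:435],None,fx=3.6,fy=3.6,interpolation=cv2.INTER_CUBIC)
b=cv2.resize(s[190:340,275:415],None,fx=2,fy=2,interpolation=cv2.INTER_CUBIC)
b1=cv2.resize(s[245:285,315:380],(400,246),interpolation=cv2.INTER_CUBIC)
b2=cv2.resize(s[190:230,345:410],(390,246),interpolation=cv2.INTER_CUBIC)
o=np.zeros((560,792,3),np.uint8);o[:288]=a[:,:792];o[290:536,:400]=b1;o[290:536,402:792]=b2
cv2.imwrite("pics/z0.png",o)
for p in [(240,266),(306,270),(405,268)]: print(ray("top",p,.045).round(3))
for p in [(320,308),(348,262),(377,206)]: print(ray("side",p,.045).round(3))
print(ray("top",(240,215),0),ray("top",(160,258),0.05),ray("top",(480,247),0.1))
E
```

```text
[0.462 0.228 0.045]
[0.443 0.023 0.045]
[ 0.441 -0.284  0.045]
[0.46  0.243 0.045]
[0.446 0.041 0.045]
[ 0.441 -0.273  0.045]
[0.63292481 0.23546592 0.        ] [0.49361172 0.47567807 0.05      ] [ 0.49279218 -0.50208422  0.1       ]
```

View pics/z0.png

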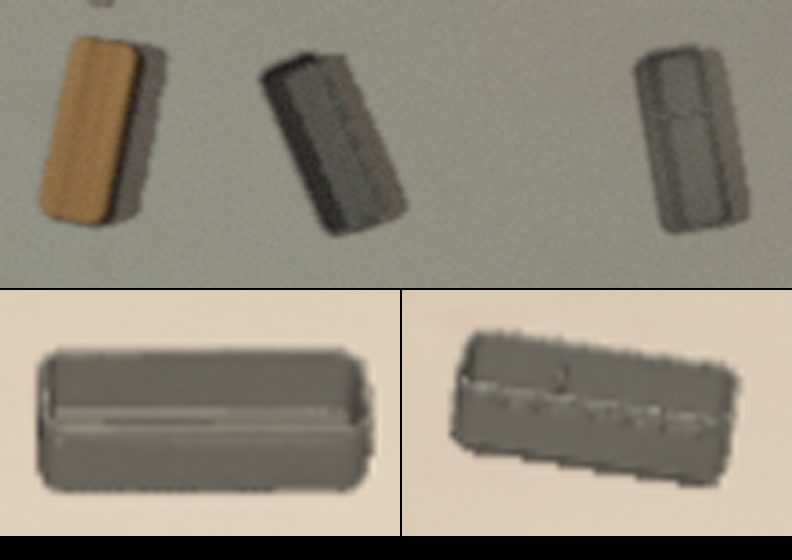

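```bash
cat >> h.py <<'E'
def R(s=None):
    s=s or arm.get_state();q=s["tool_rot"];from scipy.spatial.transform import Rotation as Ro
    return Ro.from_quat([q[1],q[2],q[3],q[0]]).as_matrix()
def plan(target,yaw=None):
    """total tool-frame shift (cm) for world target TCP, turn so tool x is along yaw (mod pi)"""
    s=arm.get_state();r=R(s);d=np.array(target)-s["ee_pos"]
    out=r.T@d*100;ty=np.arctan2(r[1,0],r[0,0]);t=None
    if yaw is not None: t=-((yaw-ty+np.pi/2)%np.pi-np.pi/2)
    print("ee",s["ee_pos"].round(4),"toolx yaw",round(ty,4),"tilt",r[:,2].round(4),"shift",out.round(2),"turn",t,"t",round(s["time"],2),"w",round(s["grip_width"],3),"gf",s["grip_force"],"F",s["wrist_force"].round(1))
E
python3 - <<'E'
from h import *
c=arm.calibration("wrist");T=np.array(c["cam_to_world"]);s=arm.get_state();r=R()
print(c["intrinsics"],"cam in tool",r.T@(T[:3,3]-s["ee_pos"]),"view dir tool",r.T@-T[:3,2],"img right",r.T@T[:3,0])
for p in [(320,240),(0,0),(640,0),(0,480),(640,480)]: print(ray("wrist",p,0)-s["ee_pos"])
plan([.40,.228,.25]);plan([.44,.03,.25])
E
```

```text
[[334.14383386   0.         319.0353213 ]
 [  0.         334.14383386 236.91901085]
 [  0.           0.           1.        ]] cam in tool [ 0.07078851 -0.00160825 -0.11999877] view dir tool [-0.27309573 -0.00113661  0.96198619] img right [-1.02749488e-03  9.99999076e-01  8.89827701e-04]
[ 0.03709691 -0.01102366 -0.25270038]
[-0.27533562 -0.24912974 -0.25270038]
[-0.11790697  0.34827219 -0.25270038]
[ 0.27278346 -0.55734028 -0.25270038]
[ 0.50770417  0.34762802 -0.25270038]
ee [0.1327 0.5076 0.2527] toolx yaw 2.8858 tilt [-6.0e-04 -1.3e-03 -1.0e+00] shift [-32.94 -20.29   0.29] turn None t 0.1 w 0.997 gf 0.0 F [ 1.1 -0.3 -0. ]
ee [0.1327 0.5076 0.2527] toolx yaw 2.8858 tilt [-6.0e-04 -1.3e-03 -1.0e+00] shift [-41.82 -38.43   0.31] turn None t 0.1 w 0.997 gf 0.0 F [ 1.1 -0.3 -0. ]
```

Request:
apply_moves:
  rows:
    - [[-3.9, -2.9, 0, 0], [-3.9, -2.9, 0, 0], [-3.9, -2.9, 0, 0], [-3.9, -2.9, 0, 0], [-3.9, -2.9, 0, 0], [-3.9, -2.9, 0, 0], [-3.9, -2.9, 0, 0], [-3.9, -2.9, 0, 0], [-3.9, -2.9, 0, 0], [-3.9, -2.9, 0, 0], [0, 0, 0, 0]]

```text
time: 1.2
ee_pos: [0.4397, 0.1245, 0.2529]
tool_rot: [0.001, 0.131, 0.991, -0.001]
wrist_force: [-0.4, 0.2, -0.3]
grip_width: 0.999
grip_force: 0.0
```

```bash
python3 - <<'E'
from h import *
import pickle
c=arm.calibration("wrist");im=arm.camera("wrist");c2=arm.calibration("wrist")
cv2.imwrite("pics/w1.png",im[:,:,::-1]);pickle.dump(c,open("w1.pkl","wb"));print(abs(np.array(c["cam_to_world"])-c2["cam_to_world"]).max())
plan([.44,-.28,.25],.15)
E
```

```text
0.00198191450633739
ee [0.4378 0.1266 0.2527] toolx yaw 2.8808 tilt [-9.e-04 -2.e-04 -1.e+00] shift [-10.69 -39.23   0.28] turn -0.41082927909236133 t 1.25 w 0.998 gf 0.0 F [-0.3  0.1 -0.5]
```

View pics/w1.png

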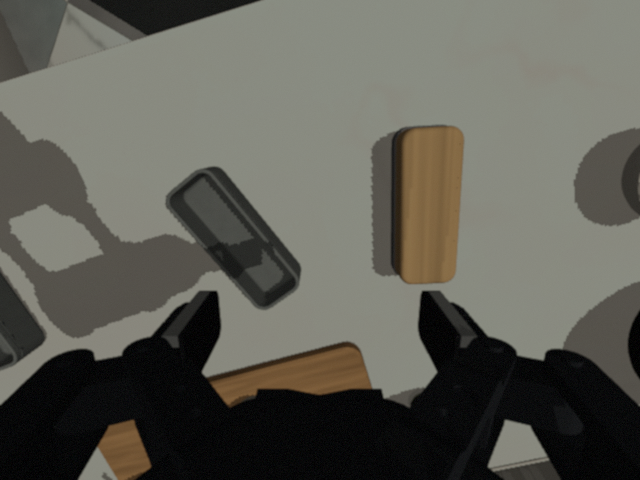

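Request:
apply_moves:
  rows:
    - [[-1.15, -4.2, 0, 0], [-1.15, -4.2, 0, 0], [-1.15, -4.2, 0, 0], [-1.15, -4.2, 0, 0], [-1.15, -4.2, 0, 0], [-1.15, -4.2, 0, 0], [-1.15, -4.2, 0, 0], [-1.15, -4.2, 0, 0], [0, 0, 0, -0.137], [0, 0, 0, -0.137], [0, 0, 0, -0.137], [0, 0, 0, 0]]

```text
time: 2.45
ee_pos: [0.4408, -0.2182, 0.2531]
tool_rot: [-0.0, -0.079, 0.997, 0.0]
wrist_force: [-0.3, 0.7, 0.4]
grip_width: 1.001
grip_force: 0.0
```

```bash
cat >> h.py <<'E'
from scipy.optimize import minimize
def outline(x,y,a,L,W,zs,r=.012):
    th=np.linspace(0,2*np.pi,33)[:-1];cx=np.sign(np.cos(th+.01))*(L/2-r)+r*np.cos(th);cy=np.sign(np.sin(th+.01))*(W/2-r)+r*np.sin(th)
    X=x+cx*np.cos(a)-cy*np.sin(a);Y=y+cx*np.sin(a)+cy*np.cos(a)
    return np.vstack([np.c_[X,Y,np.full(32,z)] for z in zs])
def fit(mask,c,p0,parts,n="wrist"):
    m=cv2.GaussianBlur((mask>0).astype(np.float32),(0,0),.7)
    def cost(p):
        S=np.zeros(mask.shape,np.uint8)
        for L,W,zs in parts:
            h=cv2.convexHull(proj(n,outline(*p,L,W,zs),c).astype(np.float32))
            cv2.fillPoly(S,[np.round(h*16).astype(np.int32)],255,cv2.LINE_AA,4)
        S=S/255.;return 1-np.minimum(S,m).sum()/np.maximum(S,m).sum()
    best=None
    for _ in range(3):
        sx=np.array(p0)+np.array([[0,0,0],[.01,0,0],[0,.01,0],[0,0,.08]])
        q=minimize(cost,p0,method="Nelder-Mead",options=dict(initial_simplex=sx,xatol=1e-5,fatol=1e-6));p0=q.x
    return q.x,q.fun
def keep(mask,c,p,n="wrist",z=.03):
    k,l=cv2.connectedComponents(mask.astype(np.uint8));u,v=np.round(proj(n,[p[0],p[1],z],c)[0]).astype(int)
    w=l[v-8:v+8,u-8:u+8];w=w[w>0];return l==np.bincount(w).argmax()
E
python3 - <<'E'
from h import *
import pickle
c=arm.calibration("wrist");im=arm.camera("wrist")[:,:,::-1].copy();cv2.imwrite("pics/w2.png",im);pickle.dump(c,open("w2.pkl","wb"))
plan([.44,-.28,.25],.15)
c1=pickle.load(open("w1.pkl","rb"));i1=cv2.imread("pics/w1.png")
for nm,i,cc,p,h in (("lids",i1,c1,[.462,.235,-.2],.047),("lower",i1,c1,[.444,.03,.44],.042),("upper",i,c,[.441,-.28,.15],.049)) if 0 else (("lids",i1,c1,[.462,.235,-.2],.047),("lower",i1,c1,[.444,.03,.44],.042),("upper",im,c,[.441,-.28,.15],.049)):
    u=proj("wrist",outline(*p,.16,.06,[0,h]),cc);x0,y0=np.maximum(u.min(0).astype(int)-15,0);x1,y1=u.max(0).astype(int)+15
    g=i[y0:y1,x0:x1];print(nm,x0,y0,x1,y1,g.shape)
    cen=proj("wrist",[p[0],p[1],.02],cc)[0].round().astype(int);print(cen,i[cen[1],cen[0]])
v=np.hstack([cv2.resize(i1[120:320,150:310],(400,500)),cv2.resize(im[100:340,200:440],(400,500))][:]);cv2.imwrite("pics/z1.png",v)
E
```

```text
ee [ 0.4408 -0.2183  0.2531] toolx yaw -2.9879 tilt [-5.e-04  8.e-04 -1.e+00] shift [ 1.03 -6.09  0.31] turn 0.0037062157953240416 t 2.5 w 1.001 gf 0.0 F [-0.2 -0.2 -0.2]
lids 379 107 484 299 (192, 105, 3)
[427 204] [ 71 107 135]
lower 146 149 318 322 (173, 172, 3)
[239 236] [72 76 75]
upper 207 106 307 297 (191, 100, 3)
[263 203] [77 82 81]
```

View pics/w2.png

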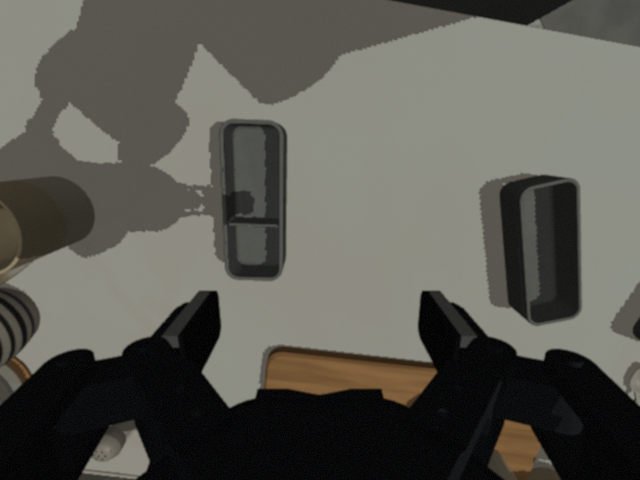

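```bash
cat > m.py <<'E'
from h import *
import pickle
def boxmask(i,c,p,h,wood=False,n="wrist"):
    f=cv2.GaussianBlur(i.astype(np.float32),(0,0),1.0);s=f.sum(2)
    rb=(f[:,:,2]-f[:,:,0])/s
    m=(rb>.1) if wood else ((rb<.028)|(s<150))
    roi=np.zeros(m.shape,np.uint8);q=cv2.convexHull(proj(n,outline(*p,.195,.095,[0,h]),c).astype(np.float32));cv2.fillPoly(roi,[q.astype(np.int32)],1)
    m=(m&(roi>0)).astype(np.uint8)
    m=cv2.morphologyEx(m,cv2.MORPH_OPEN,np.ones((3,3)))
    k,l,st,_=cv2.connectedComponentsWithStats(m);m=(l==1+st[1:,4].argmax()).astype(np.uint8)
    hull=cv2.convexHull(cv2.findNonZero(m));o=np.zeros_like(m);cv2.fillPoly(o,[hull],1);return o,m
E
python3 - <<'E'
from m import *
i1=cv2.imread("pics/w1.png");c1=pickle.load(open("w1.pkl","rb"));i2=cv2.imread("pics/w2.png");c2=pickle.load(open("w2.pkl","rb"))
V=[]
for nm,i,c,p,w,parts in (("lids",i1,c1,[.462,.235,-.2],1,[(.16,.06,[.021,.047])]),("lower",i1,c1,[.444,.03,.44],0,[(.16,.06,[0,.042])]),("lower2",i2,c2,[.444,.03,.44],0,[(.16,.06,[0,.042])]),("upper",i2,c2,[.441,-.28,.15],0,[(.16,.06,[.007,.049])])):
    m,raw=boxmask(i,c,p,.047,w);x,f=fit(m,c,p,parts);print(nm,x.round(4),"1-IoU",round(f,3),m.sum(),raw.sum())
    j=i.copy();cv2.drawContours(j,cv2.findContours(m,0,1)[0],-1,(0,0,255),1)
    for L,W,zs in parts:
        for z in zs: cv2.polylines(j,[proj("wrist",outline(*x,L,W,[z]),c).round().astype(np.int32)],1,(0,255,0))
    u=proj("wrist",[x[0],x[1],.03],c)[0].astype(int);y0,x0=max(u[1]-95,0),min(max(u[0]-95,0),450);V.append(cv2.resize(j[y0:y0+190,x0:x0+190],(380,290)))
cv2.imwrite("pics/f1.png",np.vstack([np.hstack(V[:2]),np.hstack(V[2:])]))
E
```

```text
lids [ 0.463   0.2293 -0.2032] 1-IoU 0.054 10046 9888
lower [0.4271 0.0248 0.5453] 1-IoU 0.445 19254 18015
lower2 [0.4201 0.0404 0.4285] 1-IoU 0.41 20966 18388
upper [ 0.424  -0.2848  0.1351] 1-IoU 0.352 16957 14877
```

View pics/f1.png

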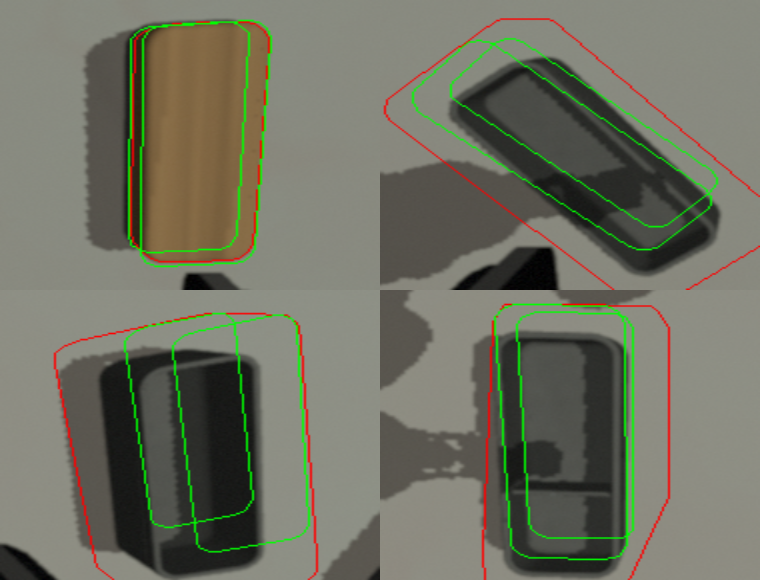

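```bash
python3 - <<'E'
from m import *
i=cv2.GaussianBlur(cv2.imread("pics/w2.png").astype(np.float32),(0,0),1.5)
for n,(u,v) in dict(counter=(350,200),counter2=(310,150),shadow=(216,180),shadow2=(490,240),rimR=(283,180),rimL=(225,160),rimTop=(255,122),in_lit=(245,160),in_sh=(268,160),wall=(515,240),lowrim=(579,250),lowin=(535,230),rimbot=(250,277)).items():
    p=i[v,u];print(n,p.round(0),((p[2]-p[0])/p.sum()).round(3),((p[1]-p[2])/p.sum()).round(3))
E
```

```text
counter [132. 142. 142.] 0.024 0.002
counter2 [132. 143. 142.] 0.024 0.002
shadow [78. 85. 88.] 0.041 -0.014
shadow2 [79. 86. 90.] 0.042 -0.014
rimR [60. 64. 63.] 0.017 0.006
rimL [52. 55. 55.] 0.016 0.006
rimTop [69. 75. 73.] 0.017 0.006
in_lit [78. 84. 82.] 0.016 0.007
in_sh [44. 47. 46.] 0.014 0.008
wall [23. 24. 23.] 0.008 0.011
lowrim [79. 85. 84.] 0.018 0.006
lowin [72. 77. 76.] 0.018 0.006
rimbot [60. 65. 64.] 0.018 0.006
```

```bash
sed -i 's/m=(rb>.1) if wood.*/gr=(f[:,:,1]-f[:,:,2])\/s;m=((rb>.1)|((gr>-.004)\&(s<300))|(s<150)) if wood else (((gr>-.004)\&(s<305))|(s<150))/' m.py
cat >> m.py <<'E'
PARTS=dict(lids=[(.16,.06,[.021,.047]),(.164,.064,[.007,.021])],lower=[(.16,.06,[0,.042])],upper=[(.16,.06,[.007,.049])])
def run(jobs,out,n="wrist"):
    V=[];res=[]
    for nm,i,c,p,parts in jobs:
        m,raw=boxmask(i,c,p,.047,len(parts)>1,n);x,f=fit(m,c,p,parts,n);print(nm,x.round(4),"1-IoU",round(f,3),m.sum(),raw.sum());res.append(x)
        j=i.copy();cv2.drawContours(j,cv2.findContours(m,0,1)[0],-1,(0,0,255),1)
        for L,W,zs in parts:
            for z in zs: cv2.polylines(j,[proj(n,outline(*x,L,W,[z]),c).round().astype(np.int32)],1,(0,255,0))
        u=proj(n,[x[0],x[1],.03],c)[0].astype(int);y0,x0=min(max(u[1]-95,0),290),min(max(u[0]-95,0),450);V.append(cv2.resize(j[y0:y0+190,x0:x0+190],(390,290)))
    while len(V)<4:V.append(V[0])
    cv2.imwrite(out,np.vstack([np.hstack(V[:2]),np.hstack(V[2:4])]));return res
E
python3 - <<'E'
from m import *
i1=cv2.imread("pics/w1.png");c1=pickle.load(open("w1.pkl","rb"));i2=cv2.imread("pics/w2.png");c2=pickle.load(open("w2.pkl","rb"))
P=PARTS
r=run([("lids",i1,c1,[.462,.235,-.2],P["lids"]),("lower",i1,c1,[.444,.03,.44],P["lower"]),("lower2",i2,c2,[.444,.03,.44],P["lower"]),("upper",i2,c2,[.441,-.28,.15],P["upper"])],"pics/f2.png")
print(ray("wrist",(285,283),.049,c2));plan([r[3][0],r[3][1],.15],r[3][2])
E
```

```text
lids [ 0.4637  0.2297 -0.1881] 1-IoU 0.07 10564 10424
lower [0.4464 0.0293 0.3823] 1-IoU 0.028 9976 9780
lower2 [0.4466 0.0281 0.3917] 1-IoU 0.052 10904 10716
upper [ 0.439  -0.2862  0.118 ] 1-IoU 0.034 10247 10096
[ 0.51632916 -0.24337027  0.049     ]
ee [ 0.4408 -0.2183  0.2531] toolx yaw -2.9879 tilt [-5.e-04  8.e-04 -1.e+00] shift [ 1.22 -6.69 10.31] turn 0.03569942149314631 t 2.5 w 1.001 gf 0.0 F [-0.2 -0.2 -0.2]
```

View pics/f2.png

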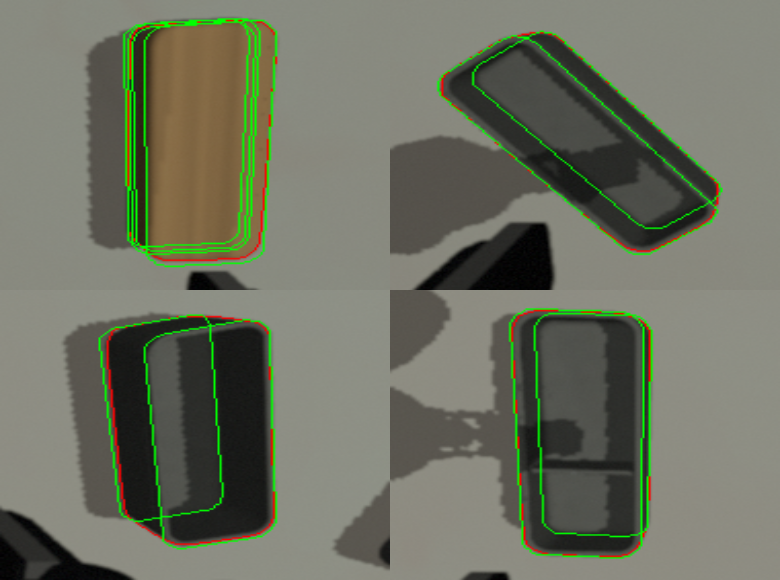

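Request:
apply_moves:
  rows:
    - [[0.6, -3.3, 0, 0], [0.6, -3.4, 0, 0], [0, 0, 0, 0.036], [0, 0, 0, 0], [0, 0, 0, 0]]

```text
time: 3.0
ee_pos: [0.4393, -0.2868, 0.2532]
tool_rot: [-0.0, -0.059, 0.998, 0.0]
wrist_force: [0.4, -0.8, 0.2]
grip_width: 0.999
grip_force: 0.0
```

```bash
python3 - <<'E'
from m import *
c=arm.calibration("wrist");im=arm.camera("wrist")[:,:,::-1].copy();cv2.imwrite("pics/w3.png",im);pickle.dump(c,open("w3.pkl","wb"))
r=run([("upper",im,c,[.439,-.286,.12],PARTS["upper"])],"pics/f3.png")[0]
plan([r[0],r[1],.036],r[2])
E
```

```text
upper [ 0.4394 -0.2862  0.1191] 1-IoU 0.035 9392 9262
ee [ 0.4394 -0.2867  0.2532] toolx yaw -3.0221 tilt [-2.e-04  5.e-04 -1.e+00] shift [-1.000e-02  4.000e-02  2.172e+01] turn 0.0004202651847666772 t 3.05 w 1.001 gf 0.0 F [-0.5  0.3  0.1]
```

Request:
apply_moves:
  rows:
    - [[0, 0, 4, 0], [0, 0, 4, 0], [0, 0, 4, 0], [0, 0, 4, 0], [0, 0, 3, 0], [0, 0, 2, 0], [0, 0, 0.7, 0], [0, 0, 0, 0]]

```text
time: 3.85
ee_pos: [0.4392, -0.2869, 0.0359]
tool_rot: [-0.0, -0.06, 0.998, 0.001]
wrist_force: [0.6, -0.2, 1.5]
grip_width: 0.999
grip_force: 0.0
```

Request:
apply_moves:
  rows:
    - [[0, 0, 0, 0], [0, 0, 0, 0], [0, 0, 0, 0], [0, 0, 0, 0], [0, 0, 0, 0], [0, 0, 0, 0], [0, 0, 0, 0], [0, 0, 0, 0]]
  grip: 5.6
  squeeze: 40

```text
time: 4.65
ee_pos: [0.44, -0.2881, 0.0377]
tool_rot: [0.001, -0.06, 0.998, -0.001]
wrist_force: [0.5, 2.1, 6.4]
grip_width: 0.699
grip_force: 44.4
```

```bash
python3 - <<'E'
from m import *
r=R();s=arm.get_state()
print("offset tool x of box cm",r.T@(np.array([.4392,-.2862,0])-s["ee_pos"])*100)
plan([.4465,.0287,.15],.387)
E
```

```text
offset tool x of box cm [0.06339447 0.20904547 3.77292859]
ee [ 0.44   -0.2881  0.0377] toolx yaw -3.0224 tilt [ 0.0022 -0.0016 -1.    ] shift [ -4.44  31.36 -11.27] turn -0.2678055466324585 t 4.65 w 0.699 gf 44.38645541667938 F [0.5 2.1 6.4]
```

Request:
apply_moves:
  rows:
    - [[0, 0, -2, 0], [0, 0, -3, 0], [0, 0, -3.2, 0], [-0.5, 3.92, 0, 0], [-0.56, 3.92, 0, 0], [-0.56, 3.92, 0, 0], [-0.56, 3.92, 0, 0], [-0.56, 3.92, 0, 0], [-0.56, 3.92, 0, 0], [-0.57, 3.92, 0, 0], [-0.57, 3.92, 0, -0.1], [0, 0, 0, -0.1]]

```text
time: 5.85
ee_pos: [0.4455, 0.0328, 0.1187]
tool_rot: [0.0, -0.163, 0.987, 0.0]
wrist_force: [0.8, -0.7, -1.4]
grip_width: 0.697
grip_force: 44.1
```

Request:
apply_moves:
  rows:
    - [[0, 0, 0, -0.068], [0, 0, 0, 0], [0, 0, 0, 0]]

```text
time: 6.15
ee_pos: [0.446, 0.0289, 0.1185]
tool_rot: [0.0, -0.191, 0.982, -0.0]
wrist_force: [0.7, -0.5, -1.7]
grip_width: 0.694
grip_force: 44.2
```

```bash
python3 - <<'E'
from m import *
c=arm.calibration("wrist");im=arm.camera("wrist")[:,:,::-1].copy();cv2.imwrite("pics/w4.png",im);pickle.dump(c,open("w4.pkl","wb"))
j=im.copy();s=arm.get_state();r=R()
yaw=np.arctan2(r[1,0],r[0,0])
for z in(.0,.042): cv2.polylines(j,[proj("wrist",outline(.4465,.0287,.387,.16,.06,[z]),c).round().astype(np.int32)],1,(0,255,0))
b=s["ee_pos"][2]-.0377
for z in (b+.007,b+.049): cv2.polylines(j,[proj("wrist",outline(s["ee_pos"][0]+.0006*r[0,0],s["ee_pos"][1]+.0006*r[1,0],yaw,.16,.06,[z]),c).round().astype(np.int32)],1,(0,0,255))
cv2.imwrite("pics/f4.png",j)
plan([.4465,.0287,.11],.387)
E
```

```text
ee [0.4461 0.0287 0.1185] toolx yaw -2.7566 tilt [ 4.e-04  0.e+00 -1.e+00] shift [-0.04 -0.02  0.85] turn -0.002016190489388947 t 6.2 w 0.696 gf 44.17638123035431 F [-0.2  0.3 -2. ]
```

View pics/f4.png

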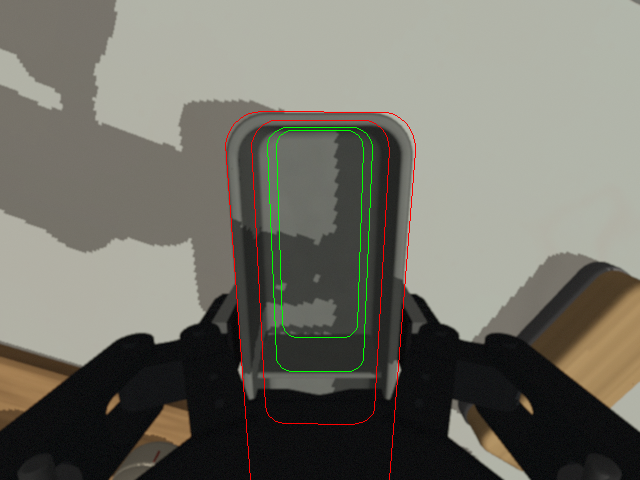

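Request:
apply_moves:
  rows:
    - [[-0.1, 0, 1, 0], [0, 0, 1.5, 0], [0, 0, 1, 0], [0, 0, 0.3, 0], [0, 0, 0.3, 0], [0, 0, 0.2, 0], [0, 0, 0.1, 0], [0, 0, 0.1, 0], [0, 0, 0, 0]]

```text
time: 7.1
ee_pos: [0.4471, 0.0294, 0.0734]
tool_rot: [0.0, -0.192, 0.981, -0.0]
wrist_force: [-0.1, -0.8, -1.7]
grip_width: 0.693
grip_force: 44.2
```

Request:
apply_moves:
  rows:
    - [[0, 0, 0.1, 0], [0, 0, 0.1, 0], [0, 0, 0.05, 0], [0, 0, 0, 0]]

```text
time: 7.5
ee_pos: [0.4472, 0.0294, 0.0727]
tool_rot: [0.001, -0.192, 0.981, -0.0]
wrist_force: [-6.1, -0.4, 20.6]
grip_width: 0.697
grip_force: 47.0
```

Request:
apply_moves:
  rows:
    - [[0, 0, -0.1, 0], [0, 0, 0, 0], [0, 0, 0, 0], [0, 0, 0, 0]]

```text
time: 7.9
ee_pos: [0.4473, 0.0293, 0.0727]
tool_rot: [0.001, -0.192, 0.981, -0.0]
wrist_force: [-2.7, 0.8, 12.3]
grip_width: 0.694
grip_force: 45.8
```

Request:
apply_moves:
  rows:
    - [[0, 0, 0, 0], [0, 0, 0, 0], [0, 0, 0, 0], [0, 0, 0, 0], [0, 0, 0, 0]]
  grip: 8.5

```text
time: 8.4
ee_pos: [0.4469, 0.0293, 0.0716]
tool_rot: [-0.0, -0.192, 0.981, 0.0]
wrist_force: [0.0, 0.5, 0.1]
grip_width: 0.993
grip_force: 0.0
```

Request:
apply_moves:
  rows:
    - [[0, 0, -2, 0], [0, 0, -3.5, 0], [0, 0, -4, 0], [0, 0, -4, 0], [0, 0, -4, 0], [0, 0, -0.5, 0], [0, 0, 0, 0]]

```text
time: 9.1
ee_pos: [0.4474, 0.0293, 0.2527]
tool_rot: [0.001, -0.192, 0.981, -0.0]
wrist_force: [0.2, 0.4, -1.1]
grip_width: 0.997
grip_force: 0.0
```

```bash
python3 - <<'E'
from m import *
c=arm.calibration("wrist");im=arm.camera("wrist")[:,:,::-1].copy();cv2.imwrite("pics/w5.png",im);pickle.dump(c,open("w5.pkl","wb"))
r=run([("stack",im,c,[.447,.029,.387],[(.16,.06,[0,.084])]),("lids",im,c,[.4637,.2297,-.19],PARTS["lids"])],"pics/f5.png")
plan([r[1][0],r[1][1],.252],r[1][2])
E
```

```text
stack [0.4472 0.0285 0.3884] 1-IoU 0.041 11548 11395
lids [ 0.4673  0.2329 -0.1519] 1-IoU 0.169 12905 11576
ee [0.4466 0.0294 0.2513] toolx yaw -2.7544 tilt [-3.e-04  1.e-04 -1.e+00] shift [-9.6  18.07 -0.07] turn 0.5390601824121148 t 9.15 w 0.998 gf 0.0 F [-0.8  0.1  0.6]
```

View pics/f5.png

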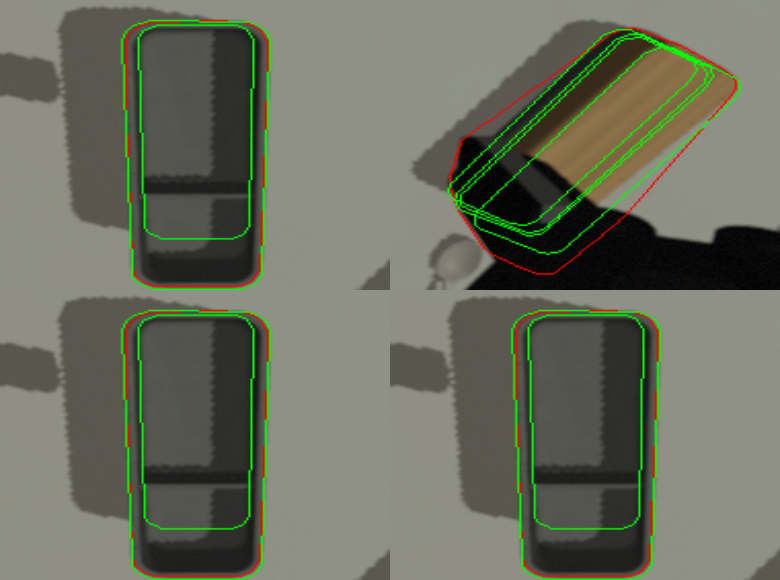

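Request:
apply_moves:
  rows:
    - [[-2.2, 4.4, 0, 0], [-2.3, 4.5, 0, 0], [-2.3, 4.5, 0, 0], [-2.3, 4.5, 0, 0], [0, 0, 0, 0.145], [0, 0, 0, 0.144], [0, 0, 0, 0.144], [0, 0, 0, 0.144], [0, 0, 0, 0], [0, 0, 0, 0]]

```text
time: 10.15
ee_pos: [0.463, 0.2276, 0.2504]
tool_rot: [-0.001, 0.093, 0.996, -0.0]
wrist_force: [0.6, -1.3, -0.6]
grip_width: 0.993
grip_force: 0.0
```

```bash
python3 - <<'E'
from m import *
c=arm.calibration("wrist");im=arm.camera("wrist")[:,:,::-1].copy();cv2.imwrite("pics/w6.png",im);pickle.dump(c,open("w6.pkl","wb"))
P=PARTS["lids"]
r=run([("lids",im,c,[.4637,.2297,-.19],P)],"pics/f6.png")
# wood only
f=cv2.GaussianBlur(im.astype(np.float32),(0,0),1);m=((f[:,:,2]-f[:,:,0])/f.sum(2)>.1)
m=keep(m,c,r[0],z=.047);x,e=fit(m,c,r[0],[P[0]]);print("wood",x.round(4),e)
x,e=fit(m,c,r[0],[(.16,.06,[.047])]);print("wood top",x.round(4),e)
plan([x[0],x[1],.036],x[2])
j=cv2.imread("pics/f6.png")[:290,:390];k=im.copy()
for z in(.021,.047):cv2.polylines(k,[proj("wrist",outline(*x,.16,.06,[z]),c).round().astype(np.int32)],1,(0,255,0))
u=proj("wrist",[x[0],x[1],.03],c)[0].astype(int);k=cv2.resize(k[max(u[1]-110,0):u[1]+110,u[0]-80:u[0]+80],(400,550))
o=np.zeros((550,790,3),np.uint8);o[:290,:390]=j;o[:,390:]=k;cv2.imwrite("pics/f6b.png",o)
E
```

```text
lids [ 0.4647  0.2309 -0.1947] 1-IoU 0.066 9242 9162
wood [ 0.4632  0.2307 -0.2064] 0.06263690422301582
wood top [ 0.4632  0.2307 -0.2064] 0.06263690422301582
ee [0.4632 0.2277 0.2507] toolx yaw 2.9551 tilt [-2.e-03 -5.e-04 -1.e+00] shift [2.000e-02 3.200e-01 2.147e+01] turn 0.01990738004589776 t 10.2 w 0.993 gf 0.0 F [ 0.1 -0.3  0.6]
```

View pics/f6b.png

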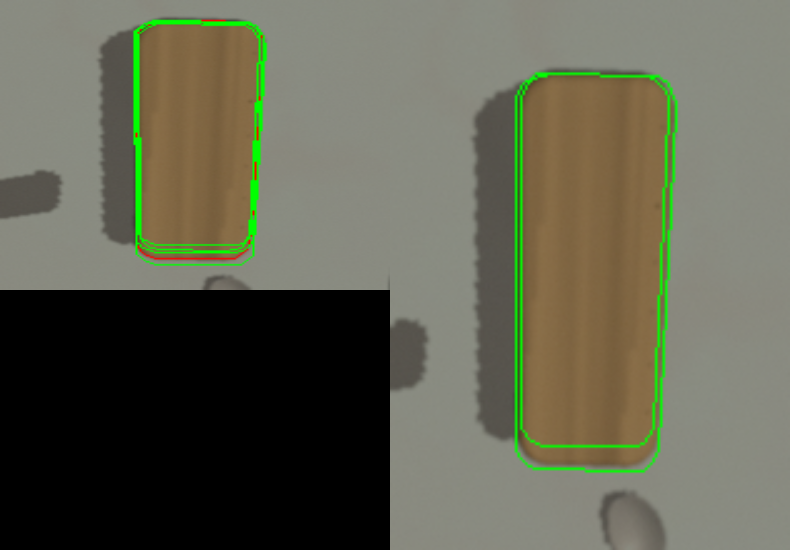

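Request:
apply_moves:
  rows:
    - [[0, 0.32, 2, 0.015], [0, 0, 4, 0], [0, 0, 4, 0], [0, 0, 4, 0], [0, 0, 4, 0], [0, 0, 2.5, 0], [0, 0, 1.2, 0], [0, 0, 0, 0], [0, 0, 0, 0]]
  grip: 7.6

```text
time: 11.1
ee_pos: [0.4648, 0.2312, 0.0357]
tool_rot: [0.001, 0.102, 0.995, 0.0]
wrist_force: [0.2, -0.0, 0.8]
grip_width: 0.889
grip_force: 0.0
```

Request:
apply_moves:
  rows:
    - [[0, 0, 0.4, 0], [0, 0, 0.3, 0], [0, 0, 0, 0], [0, 0, 0, 0]]

```text
time: 11.5
ee_pos: [0.4643, 0.2311, 0.0281]
tool_rot: [0.0, 0.102, 0.995, 0.0]
wrist_force: [-0.3, 1.5, -0.1]
grip_width: 0.894
grip_force: 0.0
```

Request:
apply_moves:
  rows:
    - [[0, 0, 0.25, 0], [0, 0, 0, 0], [0, 0, 0, 0]]

```text
time: 11.8
ee_pos: [0.4641, 0.231, 0.0253]
tool_rot: [-0.0, 0.102, 0.995, 0.0]
wrist_force: [0.0, -0.1, -0.3]
grip_width: 0.892
grip_force: 0.0
```

Request:
apply_moves:
  rows:
    - [[0, 0, 0.25, 0], [0, 0, 0, 0], [0, 0, 0, 0]]

```text
time: 12.1
ee_pos: [0.4641, 0.231, 0.0227]
tool_rot: [-0.0, 0.102, 0.995, -0.0]
wrist_force: [0.3, 0.2, 0.2]
grip_width: 0.889
grip_force: 0.0
```

Request:
apply_moves:
  rows:
    - [[0, 0, 0.2, 0], [0, 0, 0, 0], [0, 0, 0, 0]]

```text
time: 12.4
ee_pos: [0.4641, 0.231, 0.0207]
tool_rot: [-0.0, 0.102, 0.995, 0.0]
wrist_force: [0.1, 0.3, -0.1]
grip_width: 0.887
grip_force: 0.0
```

Request:
apply_moves:
  rows:
    - [[0, 0, 0.25, 0], [0, 0, 0, 0], [0, 0, 0, 0]]

```text
time: 12.7
ee_pos: [0.4641, 0.231, 0.0182]
tool_rot: [-0.0, 0.102, 0.995, 0.0]
wrist_force: [0.4, 0.4, 0.3]
grip_width: 0.891
grip_force: 0.0
```

Request:
apply_moves:
  rows:
    - [[0, 0, 0.2, 0], [0, 0, 0, 0], [0, 0, 0, 0]]

```text
time: 13.0
ee_pos: [0.464, 0.231, 0.0162]
tool_rot: [-0.0, 0.102, 0.995, -0.0]
wrist_force: [-0.5, 0.6, 0.6]
grip_width: 0.89
grip_force: 0.0
```

Request:
apply_moves:
  rows:
    - [[0, 0, 0.2, 0], [0, 0, 0, 0], [0, 0, 0, 0]]

```text
time: 13.3
ee_pos: [0.4641, 0.231, 0.0143]
tool_rot: [-0.0, 0.102, 0.995, 0.0]
wrist_force: [0.1, 0.2, -0.3]
grip_width: 0.887
grip_force: 0.0
```

Request:
apply_moves:
  rows:
    - [[0, 0, -0.75, 0], [0, 0, 0, 0], [0, 0, 0, 0]]

```text
time: 13.6
ee_pos: [0.4644, 0.2311, 0.0222]
tool_rot: [0.0, 0.102, 0.995, 0.0]
wrist_force: [0.6, -0.1, -0.7]
grip_width: 0.892
grip_force: 0.0
```

Request:
apply_moves:
  rows:
    - [[0, 0, 0, 0], [0, 0, 0, 0], [0, 0, 0, 0], [0, 0, 0, 0], [0, 0, 0, 0], [0, 0, 0, 0]]
  grip: 6.0
  squeeze: 40

```text
time: 14.2
ee_pos: [0.4642, 0.2311, 0.0221]
tool_rot: [0.0, 0.102, 0.995, 0.0]
wrist_force: [-2.0, -0.2, 4.4]
grip_width: 0.744
grip_force: 44.0
```

Request:
apply_moves:
  rows:
    - [[0, 0, -0.5, 0], [0, 0, -1, 0], [0, 0, -1.5, 0], [0, 0, -2, 0], [0, 0, -2.5, 0], [0, 0, -2.5, 0], [0, 0, -2, 0], [0, 0, -1.2, 0], [0, 0, -0.6, 0], [0, 0, 0, 0], [0, 0, 0, 0]]

```text
time: 15.3
ee_pos: [0.4636, 0.2308, 0.159]
tool_rot: [-0.001, 0.102, 0.995, -0.0]
wrist_force: [0.4, -0.3, -2.9]
grip_width: 0.737
grip_force: 44.8
```

```bash
python3 - <<'E'
from m import *
plan([.447,.0292,.13],.3875)
E
```

```text
ee [0.4636 0.2308 0.159 ] toolx yaw 2.9368 tilt [-1.5e-03 -4.0e-04 -1.0e+00] shift [ -2.48 -20.08   2.91] turn -0.5923151162281446 t 15.3 w 0.737 gf 44.79683876037598 F [ 0.4 -0.3 -2.9]
```

Request:
apply_moves:
  rows:
    - [[-0.25, -1, 0, 0], [-0.25, -2, 0, 0], [-0.25, -2.5, 0, 0], [-0.25, -2.5, 0, 0], [-0.25, -2.5, 0, 0], [-0.25, -2.5, 0, 0], [-0.25, -2.5, 0, 0], [-0.25, -2.3, 0, 0], [-0.25, -1.5, 0, 0], [-0.23, -0.8, 0, 0], [0, 0, 0, -0.05], [0, 0, 0, -0.09]]

```text
time: 16.5
ee_pos: [0.4473, 0.0287, 0.1593]
tool_rot: [-0.0, 0.032, 1.0, 0.0]
wrist_force: [0.4, -0.1, -1.9]
grip_width: 0.738
grip_force: 44.8
```

Request:
apply_moves:
  rows:
    - [[0, 0, 0, -0.1], [0, 0, 0, -0.1], [0, 0, 0, -0.1], [0, 0, 0, -0.1], [0, 0, 0, -0.052], [0, 0, 0, 0], [0, 0, 0, 0]]

```text
time: 17.2
ee_pos: [0.4474, 0.0292, 0.1595]
tool_rot: [-0.0, -0.192, 0.981, 0.0]
wrist_force: [0.1, -0.0, -2.3]
grip_width: 0.736
grip_force: 44.8
```

```bash
python3 - <<'E'
from m import *
c=arm.calibration("wrist");im=arm.camera("wrist")[:,:,::-1].copy();cv2.imwrite("pics/w7.png",im);pickle.dump(c,open("w7.pkl","wb"))
s=arm.get_state();r=R();yaw=np.arctan2(r[1,0],r[0,0]);p0=s["ee_pos"];b=p0[2]-.0221
f=cv2.GaussianBlur(im.astype(np.float32),(0,0),1);m=((f[:,:,2]-f[:,:,0])/f.sum(2)>.1)
e=p0+r[:,0]*.05
m=keep(m,c,e,z=b+.047)
ys,xs=np.nonzero(m);print("wood rows",ys.min(),ys.max(),"cols",xs.min(),xs.max())
top=ys.min();u=xs[ys<=top+1].mean()
far=ray("wrist",(u,top),b+.045,c);print("far end in tool (cm)",r.T@(far-p0)*100,"(expect x 8.0)")
c6=pickle.load(open("w6.pkl","rb"))
plan([.447,.0292,.13],.3875)
E
```

```text
wood rows 105 401 cols 218 421
far end in tool (cm) [ 8.12033762 -0.05309335 -2.28751424] (expect x 8.0)
ee [0.4474 0.0292 0.1596] toolx yaw -2.7557 tilt [-4.e-04  1.e-04 -1.e+00] shift [0.04 0.02 2.96] turn -0.0015630772610970567 t 17.25 w 0.737 gf 44.77019727230072 F [ 0.1 -0.2 -2.2]
```

Request:
apply_moves:
  rows:
    - [[0, 0, 0.6, 0], [0, 0, 1.2, 0], [0, 0, 1.4, 0], [0, 0, 1, 0], [0, 0, 0.6, 0], [0, 0, 0.3, 0], [0, 0, 0.2, 0], [0, 0, 0.2, 0], [0, 0, 0.15, 0], [0, 0, 0.1, 0], [0, 0, 0.1, 0], [0, 0, 0, 0]]

```text
time: 18.45
ee_pos: [0.4475, 0.0292, 0.1013]
tool_rot: [0.0, -0.192, 0.981, 0.0]
wrist_force: [-1.0, -0.7, -2.5]
grip_width: 0.736
grip_force: 44.8
```

Foot is in the mouth without contact; continue to home.

Request:
apply_moves:
  rows:
    - [[0, 0, 0.1, 0], [0, 0, 0.1, 0], [0, 0, 0.05, 0], [0, 0, 0.05, 0], [0, 0, 0, 0], [0, 0, 0, 0]]

```text
time: 19.05
ee_pos: [0.4476, 0.0292, 0.0991]
tool_rot: [0.0, -0.192, 0.981, -0.0]
wrist_force: [-3.7, -0.2, 8.1]
grip_width: 0.735
grip_force: 46.0
```

Request:
apply_moves:
  rows:
    - [[0, 0, 0, 0], [0, 0, 0, 0], [0, 0, 0, 0], [0, 0, 0, 0], [0, 0, 0, 0]]
  grip: 8.5

```text
time: 19.55
ee_pos: [0.4475, 0.0292, 0.0982]
tool_rot: [-0.0, -0.192, 0.981, 0.0]
wrist_force: [-0.7, -0.0, 0.6]
grip_width: 0.993
grip_force: 0.0
```

Request:
apply_moves:
  rows:
    - [[0, 0, -1, 0], [0, 0, -2, 0], [0, 0, -3, 0], [0, 0, -4, 0], [0, 0, -4, 0], [0, 0, -3, 0], [0, 0, -1, 0], [0, 0, 0, 0], [0, 0, 0, 0]]

```text
time: 20.45
ee_pos: [0.4469, 0.0292, 0.2773]
tool_rot: [-0.001, -0.192, 0.981, 0.0]
wrist_force: [-0.1, 0.2, 0.5]
grip_width: 0.993
grip_force: 0.0
```

```bash
python3 - <<'E'
from m import *
c=arm.calibration("wrist");im=arm.camera("wrist")[:,:,::-1].copy();cv2.imwrite("pics/w8.png",im)
f=cv2.GaussianBlur(im.astype(np.float32),(0,0),1);m=((f[:,:,2]-f[:,:,0])/f.sum(2)>.1)
m=keep(m,c,[.447,.029],z=.124);x,e=fit(m,c,[.447,.029,.387],[(.16,.06,[.098,.124])]);print("outer",x.round(4),e)
for dz in(-.007,.007):print(dz,fit(m,c,x,[(.16,.06,[.098+dz,.124+dz])])[1])
ci=arm.calibration("side");s=arm.camera("side")[:,:,::-1].copy();cv2.imwrite("pics/s8.png",s)
plan([.4475,.0292,.123],.387)
E
```

```text
outer [0.4459 0.0282 0.3929] 0.06280084899263083
-0.007 0.023110333102868807
0.007 0.10424338461732663
ee [0.4467 0.0292 0.2768] toolx yaw -2.7545 tilt [-3.2e-03  4.0e-04 -1.0e+00] shift [-0.11 -0.05 15.38] turn 0.00012086335685701499 t 20.55 w 0.995 gf 0.0 F [ 0.2 -0.1  0.2]
```

Request:
apply_moves:
  rows:
    - [[-0.05, -0.05, 2, 0], [0, 0, 4, 0], [0, 0, 4, 0], [0, 0, 3, 0], [0, 0, 1.6, 0], [0, 0, 0.75, 0], [0, 0, 0, 0], [0, 0, 0, 0]]

```text
time: 21.35
ee_pos: [0.4485, 0.0289, 0.1251]
tool_rot: [0.0, -0.192, 0.981, -0.0]
wrist_force: [0.4, -0.2, 0.1]
grip_width: 0.994
grip_force: 0.0
```

Request:
apply_moves:
  rows:
    - [[0, 0, 0, 0], [0, 0, 0, 0], [0, 0, 0, 0], [0, 0, 0, 0], [0, 0, 0, 0], [0, 0, 0, 0]]
  grip: 5.6
  squeeze: 25

```text
time: 21.95
ee_pos: [0.4487, 0.0288, 0.1257]
tool_rot: [0.001, -0.192, 0.981, -0.0]
wrist_force: [-0.4, 0.8, 6.0]
grip_width: 0.7
grip_force: 27.1
```

Request:
apply_moves:
  rows:
    - [[0, 0, -0.2, 0], [0, 0, -0.4, 0], [0, 0, -0.6, 0], [0, 0, -1, 0], [0, 0, -1.5, 0], [0, 0, -2, 0], [0, 0, -2, 0], [0, 0, -1.5, 0], [0, 0, -0.9, 0], [0, 0, -0.3, 0], [0, 0, 0, 0], [0, 0, 0, 0]]

```text
time: 23.15
ee_pos: [0.4478, 0.0289, 0.2282]
tool_rot: [-0.001, -0.192, 0.981, 0.0]
wrist_force: [0.2, 0.4, -1.4]
grip_width: 0.696
grip_force: 27.5
```

Request:
apply_moves:
  rows:
    - [[0, 0, 0, 0], [0, 0, 0, 0], [0, 0, 0, 0], [0, 0, 0, 0], [0, 0, 0, 0]]

```text
time: 23.65
ee_pos: [0.4481, 0.0289, 0.2287]
tool_rot: [-0.0, -0.192, 0.981, 0.0]
wrist_force: [-0.4, 0.1, 0.2]
grip_width: 0.701
grip_force: 27.5
```

```bash
python3 - <<'E'
from m import *
plan([.4475,.0292,.22],.387)
# side view: compare dark/wood colours against predicted projections
s=arm.camera("side")[:,:,::-1].copy();cv2.imwrite("pics/s9.png",s);c=arm.calibration("side")
f=cv2.GaussianBlur(s.astype(np.float32),(0,0),.8);w=((f[:,:,2]-f[:,:,0])/f.sum(2)>.12)
ee=arm.get_state()["ee_pos"]
for z in (.02,.05,.07,.09,.1,.104,.12,.17,.19,.195,.2,.21,.218,.222,.23):
    n=np.array([-np.sin(.387),np.cos(.387),0])*.031
    vals=[]
    for d in(-.06,-.04,.04,.06):
        u=proj("side",[.447+n[0]+d*np.cos(.387),.029+n[1]+d*np.sin(.387),z],c)[0].round().astype(int);vals.append(f[u[1],u[0]].round().astype(int).tolist())
    print(z,vals)
E
```

```text
ee [0.4481 0.0289 0.2287] toolx yaw -2.7544 tilt [-1.e-04  1.e-04 -1.e+00] shift [0.05 0.05 0.87] turn 0.00018277101719199607 t 23.65 w 0.701 gf 27.49477207660675 F [-0.4  0.1  0.2]
0.02 [[93, 103, 107], [93, 103, 106], [95, 104, 109], [95, 104, 109]]
0.05 [[89, 98, 102], [92, 101, 105], [96, 106, 111], [96, 106, 111]]
0.07 [[95, 105, 109], [94, 104, 108], [96, 106, 110], [95, 105, 110]]
0.09 [[90, 95, 102], [90, 96, 103], [93, 100, 107], [96, 102, 109]]
0.1 [[111, 117, 125], [108, 114, 123], [104, 110, 118], [104, 110, 119]]
0.104 [[105, 112, 119], [104, 110, 119], [102, 107, 116], [102, 108, 116]]
0.12 [[95, 101, 108], [109, 116, 124], [108, 114, 122], [107, 114, 121]]
0.17 [[161, 181, 195], [107, 120, 130], [188, 211, 225], [188, 211, 225]]
0.19 [[175, 196, 210], [106, 120, 130], [187, 210, 225], [187, 210, 225]]
0.195 [[185, 208, 223], [105, 119, 130], [184, 208, 224], [183, 206, 221]]
0.2 [[169, 192, 210], [101, 119, 135], [171, 197, 217], [163, 189, 208]]
0.21 [[81, 129, 172], [80, 128, 171], [83, 134, 179], [84, 137, 184]]
0.218 [[81, 131, 175], [81, 132, 177], [85, 139, 186], [84, 141, 188]]
0.222 [[85, 138, 184], [86, 141, 189], [90, 149, 199], [91, 151, 202]]
0.23 [[98, 162, 216], [100, 167, 221], [103, 172, 225], [103, 174, 226]]
```

```bash
python3 -c "
from cell import arm
print(arm.sign_off())"
```

```text
the job is handed in; nothing more can be done
None
```

The job is handed in at about 24 s of robot time: by my measurements the upper tier and inner lid are seated, and the outer lid is held level about 10 cm above the inner lid. The spoon, mug and bowl were not approached, and the sign-off returned no verdict.

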